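# Stop the bench sander, fit its long drum and reset the stop

## Robot

A 6-joint arm with a two-finger parallel gripper is mounted at the origin on a cart in front of the work surface, level with it; the furniture and walls round the work are solid. World frame = base frame: x ahead of the robot, y to its left, z up, the work surface at z = 0. Lengths are in m, angles in degrees, forces in N, time in s.
With the tool pointing down it reaches from about 0.4 to 0.825 m from the base axis. Payload 7 kg.
Tool frame: the origin (TCP) lies midway between the tips of the shut fingers; the grasp point (between the pads) lies 19 mm behind it; z points along the fingers, y is the line along which they close (so a half turn about z gives the same grasp; the last joint's range is limited). The gripper opens to 88 mm and grips with 3 to 60 N. Pads are 19 mm wide; open, the fingers measure 130 mm over their backs; the gripper's body (78 mm by 193 mm) begins 47 mm behind the grasp point.
Start: joints at [82.913, 20.546, 0.682, 0, -70.136, -16.507], TCP at [0.27, 0.619, 0.2] pointing down, gripper open.
Joint ranges: [-176.03, 176.03], [-82.01, 121.73], [-58.28, 71.71], [-173.87, 95.51], [-174.79, -0.11], [-173.66, 173.66]. Speed limits (degrees/s): [136.94, 136.94, 172.46, 180, 180, 180].

## Interface

Orientations are given as [roll, pitch, yaw] about the fixed x, y, z axes, in that order (R = Rz(yaw) Ry(pitch) Rx(roll)).
In Python, from plant import r gives the robot as it stands. The module is installed in compiled form; this text tells all that it offers.
- The arm moves only by the tool play_rows, never from a script. Its argument "rows" is a list of rows, each an object with "slide": the shift along the tool's x, y, z as a fraction of full scale, a list of three; "delta_rot": the turn, a rotation vector about the tool's x, y, z as a fraction of full scale, a list of three; "fingers": the opening, from -1 (shut) to 1 (fully open). In form: [{"slide": [x, y, z], "delta_rot": [rx, ry, rz], "fingers": fingers}, ...]. A call has 1 to 8 rows; each row shifts and turns the commanded pose from where the row before left it, along the tool's axes as they then stand; what a row does not reach is not made up. Full scale, the value 1, is 0.15 m for a shift and 0.08 rad for a turn. A row lasts 1/8 s, in which the tool goes at most 62.5 mm and 10.7 degrees, less where a joint would pass 70% of its speed; a pose out of reach is approached as far as the arm can. A call with a number of a shift or a turn outside -1 to 1 is refused whole. A call with a gripper value outside its range is refused whole. The fingers move at their own pace and stop on an object; "squeeze" is the grip in N (left out, the last holds). Time passes only in rows, so rows that do not move let the fingers close. It gives the time, the measured TCP pose, the force, the opening and the grip force at its end, in the units of the state.
- r.get_state(): the state, without advancing time (a new reading comes with each control period).
- r.capture(name): name is "scene" or "side" or "wrist"; returns a dict with "image" (420x560x3 uint8, blue, green, red), "fx", "fy", "cx", "cy" (pixels), "distortion" ([k1, k2, p1, p2, k3] as OpenCV has them; the pictures are not rectified), "R" (3x3) and "t" (3): a world point X has camera coordinates R X + t; the wrist camera has in their place "T_tool_cam" (4x4, takes a point from camera to tool coordinates, whose origin is the TCP and whose axes are the flange's). Camera axes: x right, y down, z forward; pixel columns grow to the right and rows downward; lengths in m; the calibration is good to about 2 mm. A picture is of the moment at which its call begins: read the wrist's pose just before it. There is no depth.
- r.close_job(): hands the job in; it is judged then, once.
The state is a dict: "time_s": time; "joints": joint angles; "qd": joint speeds; "joint_torque": joint torques, N m; "tcp_pos": TCP position; "eef_rot": TCP orientation; "contact_force": force on the tool from outside, world axes, zero at the start; "moment": the same for the moment, N m; "gripper_width": finger opening in m; "gripper_force": force on a finger pad.
Only numpy, scipy, OpenCV 4.12 (cv2) and the standard library are available. Lean on these libraries where they do the work, as an engineer would, in place of code of your own. Each camera call takes 0.05 s, during which the arm holds its last target. There are 200 camera calls.

## Task

Stop the sander: push the mushroom stop button down until it stays down by itself. While it is down, fit the long sanding drum on the sander's upright spindle, turned so that its slot drops over the cross pin and it sits fully home, and let go of it. Then twist the stop button clockwise so that it springs back up, and leave everything else on the bench where it is.

Things in the scene. Friction and masses are not known exactly. Their poses are not given: they have to be found in the camera images.
- stop_top (a point): centre of the top of the mushroom stop button: a round black fluted head, 38 mm across and 27 mm high with a slightly domed top, on a grey fixed box 78 x 92 mm and 70 mm high (head axis at the box's centre). Up, this point is 40 mm above the box's top face and the head's underside 13 mm above it; latched down, about 8.5 mm lower. The point's z is up and it turns with the head.
- stop_press (a joint): how far the stop button is down, m: 0 up, 0.010 on its bottom stop. A spring holds it up; pushing it right down takes about 7 N (a little more when pushed quickly), then it is caught and stays at about 0.0085 when let go. It latches only when pressed to 0.009 or deeper, with the head untwisted.
- stop_turn (a joint): twist of the mushroom head, rad: 0 at rest, grows clockwise as seen from above, stop at 1.1. Light spring (under 0.05 N m) with slow return. Latched down, a twist of more than about 0.75 frees it and, once the fingers let go, it springs up.
- long_drum_mid (a point): centre of the long sanding drum (half-way up, on its axis): a loose brown abrasive cylinder 54 mm across and 60 mm high, 0.25 kg, with a flat aluminium ring round the bore on top. It stands upright. Bore 19 mm, right through. A slot 10 mm wide and 14 mm deep runs right across its underside along this point's x axis; a dark line across the top ring lies in the same direction. It fits either way round (half turn).
- short_drum_mid (a point): centre of the short sanding drum, 54 mm across and 40 mm high, otherwise just like the long one. Not to be used; leave it.
- cup: white mixing cup, 73 mm across, 84 mm high; origin under its foot. Leave it.
- drum_board: fixed plywood board 90 (x) x 270 (y) x 12 mm; origin under its centre. The two drums and the cup stand on it in a row along its y axis, 88 mm apart, in any order.
- sander: fixed bench sander, a grey box 170 x 170 mm, 65 mm high; origin under its centre, on the spindle's axis. An upright sheet steel dust guard, 76 mm wide (along y) and 4 mm thick, stands on its top on the +x side, its near face 64 mm from the spindle's axis, its top 120 mm above the bench: fingers must not come down on it.
- spindle_pin (a point): centre of the cross pin of the sander's upright spindle, 81 mm above the bench. The pin, 6 mm thick and 36 mm long, lies along this point's x axis. It lies 6 mm above the flange (60 mm across) on which the drum sits. The spindle is 16 mm thick with a tapered end, its tip 39 mm above the pin. Home, the long drum's centre is 24 mm above this point; with slot and pin crossed it stays 9 mm too high. The spindle turns with light friction (about 0.12 N m) and stays where it is left.
- tin: open metal tin, 104 mm across, 66 mm high; origin under its centre. Leave it.
- jar: powder jar, 65 mm across, 88 mm high; origin under its centre. Leave it.
- bench_vice: bench vice, fixed, about 0.26 m long (x), 0.12 m wide (y), 134 mm high; origin near its centre on the bench.
- desk_fan: desk fan, fixed, about 0.17 m wide and 0.31 m high; origin under its foot.
Mind the look-alikes: they are no part of the job. What is shaped like the part that bears long_drum_mid but orange is not meant.

How it is judged:
By the outcome, as a careful person would: the job done as asked, in the order asked, and still so for the second after the job is handed in, with the robot touching nothing.
It also fails if it takes over 69 s, if anything falls off the work surface, if the arm or the gripper's body presses on something with over 40 N, if the wrist force passes 120 N, or if a joint passes its speed limit or range.

## Working session

There is one attempt and no reset: what is moved stays moved. The work goes in short steps, Python scripts to look and compute and a tool call to move; the robot and the scene stay as the last step left them, time stands still between calls to the robot, and variables do not carry over. Pictures are saved under pics/ and viewed, at most 10 in all, crops included, and the job is handed in when it is done.

Besides the shell and the picture viewer there is one more tool, called after "Emit:" as a command line: name --argument value ..., lists and objects as JSON in quotes. play_rows: Moves the arm, as the interface text tells. Shift numbers are shares of 0.15 m and turn numbers shares of 0.08 rad, none past 1 either way. Its arguments: {"type":"object","properties":{"rows":{"type":"array"},"squeeze":{"type":"number"}},"required":["rows"]}

```bash
mkdir -p pics
cat > h.py <<'E'
import numpy as np, cv2
from plant import r
from scipy.spatial.transform import Rotation as Ro
def cam(n):
    s=r.get_state(); c=r.capture(n); K=np.array([[c['fx'],0,c['cx']],[0,c['fy'],c['cy']],[0,0,1.]]);D=np.array(c['distortion'],float)
    if n=='wrist':
        T=np.eye(4);T[:3,:3]=Ro.from_euler('xyz',s['eef_rot'],degrees=True).as_matrix();T[:3,3]=s['tcp_pos']
        W=T@np.array(c['T_tool_cam']); R=W[:3,:3].T; t=-R@W[:3,3]
    else: R=np.array(c['R']);t=np.array(c['t'])
    return dict(im=c['image'],K=K,D=D,R=R,t=t)
def ray(c,uv):
    p=cv2.undistortPoints(np.array([[uv]],float),c['K'],c['D'])[0,0]
    return -c['R'].T@c['t'], c['R'].T@np.array([p[0],p[1],1])
def onz(c,uv,z):
    o,d=ray(c,uv); return o+d*(z-o[2])/d[2]
def proj(c,X):
    return cv2.projectPoints(np.array([X],float),cv2.Rodrigues(c['R'])[0],c['t'],c['K'],c['D'])[0].ravel()
E
python3 - <<'E'
from h import *
import pickle
print(r.get_state())
for n in ['scene','side','wrist']:
    c=cam(n); pickle.dump(c,open(n+'.pkl','wb')); cv2.imwrite(f'pics/{n}0.png',c['im']); print(n,-c['R'].T@c['t'],c['K'][0,0])
E
```

```text
{'time_s': 0.0, 'joints': array([ 8.29131271e+01,  2.05925204e+01,  6.32945796e-01, -1.89210613e-02,
       -7.01349187e+01, -1.65068663e+01]), 'qd': array([-0.06240928, -0.02785701,  0.0108979 , -0.01173395,  0.01331022,
        0.03070572]), 'joint_torque': array([ 1.03595576e-03, -5.82718062e+01,  2.93056369e+01,  6.99696064e+00,
        6.87127031e-03, -1.67577477e-04]), 'tcp_pos': array([0.26999082, 0.61807044, 0.19880795]), 'eef_rot': array([ 1.79904347e+02, -9.79709924e-03, -2.36001753e+01]), 'contact_force': array([-0.05810946, -0.08433504, -0.32987362]), 'moment': array([ 0.01338956,  0.04577487, -0.04434125]), 'gripper_force': 0.0, 'gripper_width': 0.08749512048241874}
scene [0.99903954 0.46550988 1.44059822] 492.7094328416785
side [ 0.15506336 -0.52008469  0.90001787] 406.21243692234253
wrist [0.34174801 0.58760399 0.38339522] 367.59150552920704
```

View pics/scene0.png

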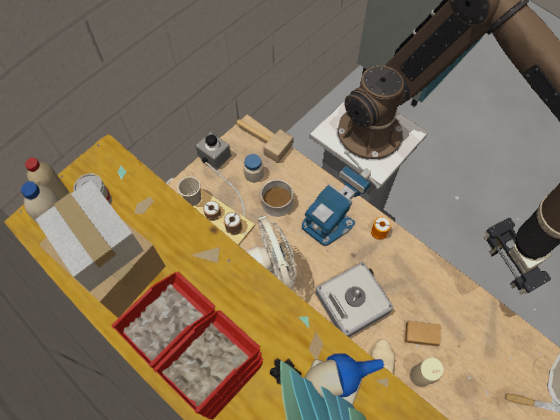

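View pics/side0.png

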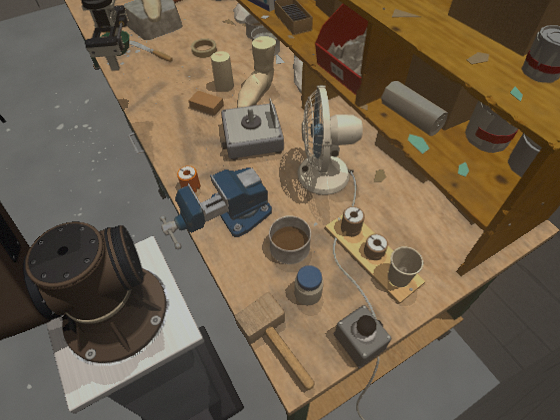

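The scene view shows the stop button at about (211,143), the drums at (212,209) and (233,222), and the spindle at (356,297). The side view shows the button at (366,325), the drums at (353,220) and (376,245), and the spindle at (251,122). Next I enlarge these areas.

```bash
cat > mont.py <<'E'
from h import *
import pickle
def tile(c,u,v,h=25):
    t=c['im'][v-h:v+h,u-h:u+h]; t=cv2.resize(t,(260,260),interpolation=cv2.INTER_CUBIC)
    for k in range(0,2*h,10):
        x=int((k+.5)*260/(2*h)); cv2.line(t,(x,0),(x,5),(0,255,0),1); cv2.line(t,(0,x),(5,x),(0,255,0),1)
    return t
E
python3 - <<'E'
from mont import *
s=pickle.load(open('scene.pkl','rb'));d=pickle.load(open('side.pkl','rb'))
a=np.hstack([tile(s,211,145),tile(s,222,215),tile(s,356,297)])
b=np.hstack([tile(d,366,330),tile(d,365,233),tile(d,251,122)])
cv2.imwrite('pics/m1.png',np.vstack([a,b]))
for n,c,z in [('stop s',s,.110),('stop d',d,.11)]:
    print(n,onz(c,(211,140) if c is s else (367,322),z))
for z in (.072,.052):print(z,onz(s,(212,207),z),onz(d,(376,241),z),onz(s,(233,218),z),onz(d,(353,214),z))
print('spin',onz(s,(356,296),.12),onz(d,(251,118),.12))
E
```

```text
stop s [ 0.44925947 -0.33832567  0.11      ]
stop d [ 0.44623427 -0.34575232  0.11      ]
0.072 [ 0.61222408 -0.1753745   0.072     ] [ 0.60188166 -0.18983569  0.072     ] [ 0.59604819 -0.09870003  0.072     ] [ 0.60251409 -0.09729618  0.072     ]
0.052 [ 0.60657135 -0.18474006  0.052     ] [ 0.61267414 -0.18185883  0.052     ] [ 0.59015907 -0.10694511  0.052     ] [ 0.61332185 -0.08708412  0.052     ]
spin [0.55848715 0.34684454 0.12      ] [0.5302617  0.30260854 0.12      ]
```

View pics/m1.png

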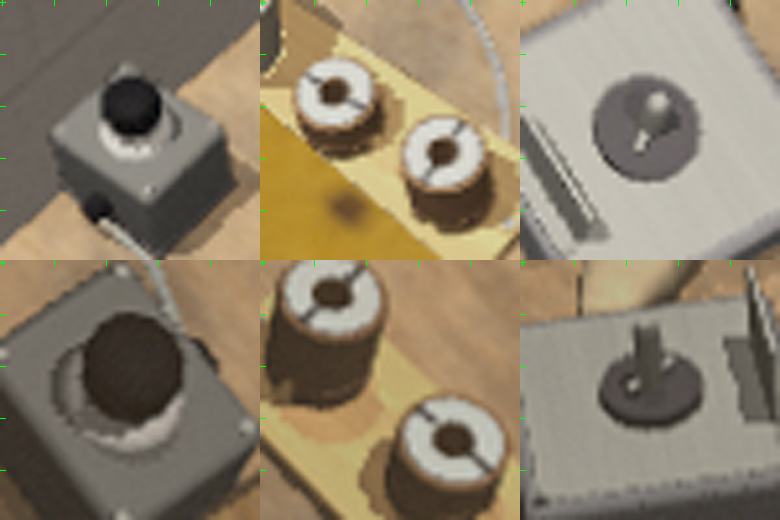

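Tile positions: the long drum (top ring at z=0.072, both views agree) is at y≈-0.098, and the short one at y≈-0.184. The stop head is at about (0.448,-0.342). My spindle tip pixels were poor, so I'll use the flange and pin instead.

Run:
```python
from mont import *
s=pickle.load(open('scene.pkl','rb'));d=pickle.load(open('side.pkl','rb'))
def T(u0,v0,x,y,ox=0,oy=0): return (u0-25+(x-ox)/5.2-.5, v0-25+(y-oy)/5.2-.5)
P=lambda n,c,uv,z: print(n,np.round(onz(c,uv,z),4))
P('long s',s,T(222,215,442,155,260),.072);P('long d',d,T(365,233,332,294,260,260),.072)
P('flange s',s,T(356,297,645,128,520),.075);P('flange d',d,T(251,122,651,392,520,260),.073)
P('tip s',s,T(356,297,658,100,520),.12);P('tip d',d,T(251,122,648,327,520,260),.12)
def ang(n,c,a,b,z):
    v=onz(c,b,z)-onz(c,a,z);print(n,np.degrees(np.arctan2(v[1],v[0]))%180,np.linalg.norm(v))
ang('drum s',s,T(222,215,410,183,260),T(222,215,473,123,260),.072)
ang('drum d',d,T(365,233,304,330,260,260),T(365,233,358,266,260,260),.072)
ang('pin d',d,T(251,122,632,385,520,260),T(251,122,668,360,520,260),.081)
P('pin end s',s,T(356,297,640,148,520),.081)
P('head s',s,T(211,145,131,106),.108);P('head d',d,T(366,330,133,367,0,260),.108)
P('fan foot d',d,(327,180),.02);P('vice',d,(235,200),.1)
P('tin',s,(277,198),.066);P('jar',s,(253,163),.088);P('cup',s,(189,185),.084)
for uv in [(500,78),(330,37)]: pass
o1,a=ray(s,(108,137));_,b=ray(s,(410,415));n=np.cross(a,b);n/=np.linalg.norm(n)
print('upper shelf heights if front edge x:',[(z,np.round(onz(s,(150,178),z),2)) for z in(.3,.4,.5)])
```

```text
long s [ 0.6024 -0.0991  0.072 ]
long d [ 0.6032 -0.0978  0.072 ]
flange s [0.5465 0.3398 0.075 ]
flange d [0.5438 0.3372 0.073 ]
tip s [0.5444 0.3396 0.12  ]
tip d [0.5458 0.3373 0.12  ]
drum s 179.45519906640797 0.0536521605110751
drum d 20.64911650095876 0.04811329184016619
pin d 16.459407688192705 0.029209834522812884
pin end s [0.5594 0.3454 0.081 ]
head s [ 0.4488 -0.3406  0.108 ]
head d [ 0.4415 -0.3494  0.108 ]
fan foot d [0.6389 0.0632 0.02  ]
vice [0.3622 0.0751 0.1   ]
tin [ 0.4506 -0.0454  0.066 ]
jar [ 0.4142 -0.1822  0.088 ]
cup [ 0.6087 -0.2823  0.084 ]
upper shelf heights if front edge x: [(0.3, array([ 0.73, -0.26,  0.3 ])), (0.4, array([ 0.75, -0.2 ,  0.4 ])), (0.5, array([ 0.77, -0.13,  0.5 ]))]
```

Run:
```python
from h import *
import pickle
s=pickle.load(open('scene.pkl','rb'));d=pickle.load(open('side.pkl','rb'))
a=cv2.resize(s['im'][120:420,0:300],(480,480));b=d['im'][0:300,230:560]
cv2.imwrite('pics/shelf.png',cv2.resize(d['im'][0:290,230:560],(792,596)))
```

```text
(no output)
```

View pics/shelf.png

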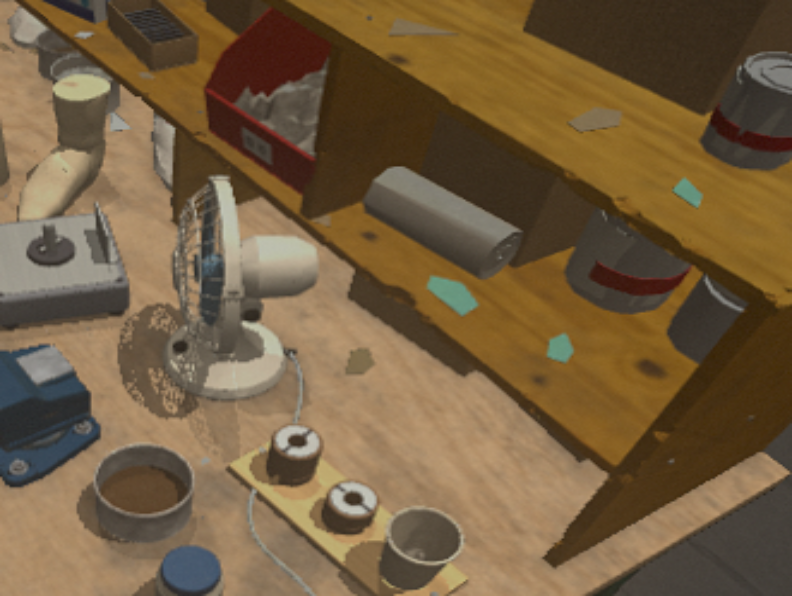

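Run:
```python
from h import *
import pickle
s=pickle.load(open('scene.pkl','rb'));d=pickle.load(open('side.pkl','rb'))
print(np.round(r.capture('wrist')['T_tool_cam'],3))
print('panel foot',onz(d,(459,234),0))
def tri(u,v):
    o1,a=ray(s,u);o2,b=ray(d,v);A=np.stack([a,-b],1);k=np.linalg.lstsq(A,o2-o1,rcond=None)[0]
    p,q=o1+a*k[0],o2+b*k[1];return np.round((p+q)/2,3),np.linalg.norm(p-q)
print('top corner',tri((108,137),(551,125)))
for z in(.2,.25,.3):print([np.round(onz(s,u,z),3) for u in[(262,218),(292,283),(277,222),(248,262)]])
print([np.round(onz(d,u,.31),3) for u in[(321,88),]])
```

```text
[[ 0.001 -0.958 -0.288  0.078]
 [ 1.     0.001  0.    -0.   ]
 [ 0.    -0.288  0.958 -0.184]
 [ 0.     0.     0.     1.   ]]
panel foot [ 0.84221504 -0.258442    0.        ]
top corner (array([ 0.76 , -0.325,  0.47 ]), np.float64(0.000629203456174086))
[array([0.58 , 0.015, 0.2  ]), array([0.669, 0.204, 0.2  ]), array([0.561, 0.055, 0.2  ]), array([0.702, 0.076, 0.2  ])]
[array([0.597, 0.033, 0.25 ]), array([0.682, 0.215, 0.25 ]), array([0.579, 0.072, 0.25 ]), array([0.714, 0.092, 0.25 ])]
[array([0.613, 0.052, 0.3  ]), array([0.695, 0.225, 0.3  ]), array([0.596, 0.088, 0.3  ]), array([0.726, 0.108, 0.3  ])]
[array([0.627, 0.11 , 0.31 ])]
```

```bash
cat > plan.py <<'E'
# plan.py x y z yaw n : per-row slides from the measured pose, tool pointing down
import sys
from h import *
def plan(g,yaw,n,start=None,y0=None):
    s=r.get_state(); p=np.array(s['tcp_pos'] if start is None else start); y=s['eef_rot'][2] if y0 is None else y0
    d=np.array(g)-p; dy=(yaw-y+180)%360-180; out=[]
    for i in range(n):
        a=np.radians(y+dy*i/n); w=d/n
        sl=np.array([np.cos(a)*w[0]+np.sin(a)*w[1], np.sin(a)*w[0]-np.cos(a)*w[1], -w[2]])/.15
        out.append((np.round(sl,3).tolist(), round(-np.radians(dy/n)/.08,3)))
    for o in out: print(o)
    print('from',p.round(4),round(y,2))
if __name__=='__main__':
    v=list(map(float,sys.argv[1:])); plan(v[:3],v[3],int(v[4]))
E
python3 plan.py .53 .345 .24 -60 8
```

```text
([0.29, 0.122, -0.034], np.float64(0.993))
([0.298, 0.099, -0.034], np.float64(0.993))
([0.305, 0.075, -0.034], np.float64(0.993))
([0.31, 0.05, -0.034], np.float64(0.993))
([0.313, 0.025, -0.034], np.float64(0.993))
([0.314, 0.0, -0.034], np.float64(0.993))
([0.313, -0.024, -0.034], np.float64(0.993))
([0.31, -0.049, -0.034], np.float64(0.993))
from [0.2701 0.6182 0.1992] -23.6
```

Emit:
play_rows --rows '[{"slide":[0.29,0.122,-0.034],"delta_rot":[0,0,0.993],"fingers":0.4},{"slide":[0.298,0.099,-0.034],"delta_rot":[0,0,0.993],"fingers":0.4},{"slide":[0.305,0.075,-0.034],"delta_rot":[0,0,0.993],"fingers":0.4},{"slide":[0.31,0.05,-0.034],"delta_rot":[0,0,0.993],"fingers":0.4},{"slide":[0.313,0.025,-0.034],"delta_rot":[0,0,0.993],"fingers":0.4},{"slide":[0.314,0,-0.034],"delta_rot":[0,0,0.993],"fingers":0.4},{"slide":[0.313,-0.024,-0.034],"delta_rot":[0,0,0.993],"fingers":0.4},{"slide":[0.31,-0.049,-0.034],"delta_rot":[0,0,0.993],"fingers":0.4}]'

```text
time_s: 1.2
tcp_pos: [0.5307, 0.3442, 0.2407]
eef_rot: [180.0, 0.0, -60.1]
contact_force: [-0.4, -0.1, 0.6]
gripper_width: 0.0614
gripper_force: 0.0
```

Emit:
play_rows --rows '[{"slide":[0,0,0],"delta_rot":[0,0,0],"fingers":0.4},{"slide":[0,0,0],"delta_rot":[0,0,0],"fingers":0.4}]'

```text
time_s: 1.45
tcp_pos: [0.5297, 0.3453, 0.2403]
eef_rot: [180.0, 0.0, -60.0]
contact_force: [-0.1, 0.3, -0.2]
gripper_width: 0.0612
gripper_force: 0.0
```

```bash
python3 - <<'E'
from h import *
import pickle
c=cam('wrist'); pickle.dump(c,open('w1.pkl','wb')); cv2.imwrite('pics/w1.png',c['im']); print(proj(c,[.545,.3385,.12]),proj(c,[.545,.3385,.075]))
E
python3 plan.py .5 -.1 .26 -90 8
```

```text
[268.2377779  176.82753665] [269.56617264 167.17195264]
([0.309, 0.207, -0.016], np.float64(0.819))
([0.322, 0.186, -0.016], np.float64(0.819))
([0.334, 0.165, -0.016], np.float64(0.819))
([0.344, 0.143, -0.016], np.float64(0.819))
([0.352, 0.12, -0.016], np.float64(0.819))
([0.359, 0.097, -0.016], np.float64(0.819))
([0.365, 0.073, -0.016], np.float64(0.819))
([0.369, 0.049, -0.016], np.float64(0.819))
from [0.5294 0.3457 0.2403] -59.97
```

View pics/w1.png

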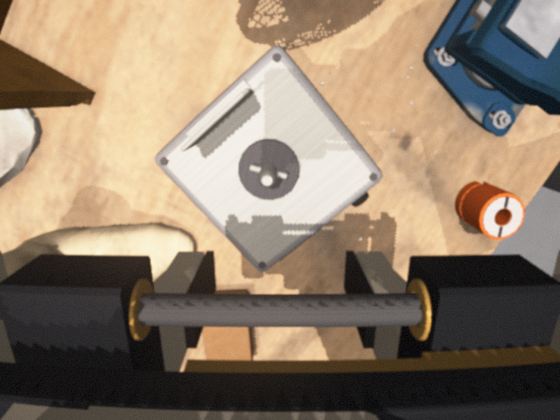

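The wrist view shows the flange disc at about (269,168) with the light cross pin across it, roughly horizontal in the image. The guard is at (222,120) and the orange look-alike at (490,212). I'll measure the pin now and plan the route clear of the fan.

```bash
python3 - <<'E'
from h import *
import pickle
c=pickle.load(open('w1.pkl','rb')); g=cv2.cvtColor(c['im'],cv2.COLOR_BGR2GRAY)
m=((g<110)*255).astype(np.uint8); m[:130]=0;m[205:]=0;m[:,:230]=0;m[:,:][:,310:]=0
k=max(cv2.findContours(m,cv2.RETR_EXTERNAL,cv2.CHAIN_APPROX_NONE)[0],key=cv2.contourArea); h=cv2.convexHull(k)
e=cv2.fitEllipse(h); print(e)
ctr=onz(c,e[0],.075); print('flange',ctr, 'dia',np.linalg.norm(onz(c,(e[0][0]-e[1][0]/2,e[0][1]),.075)-onz(c,(e[0][0]+e[1][0]/2,e[0][1]),.075)))
d=np.zeros_like(g);cv2.circle(d,tuple(int(x+.5) for x in e[0]),int(min(e[1])/2-4),255,-1)
ys,xs=np.where((d>0)&(g>140)); P=np.array([onz(c,(x,y),.081) for x,y in zip(xs,ys)])[:,:2]
for x in sorted(set(xs)): print(x,ys[xs==x].min(),ys[xs==x].max(),end='; ')
w,v=np.linalg.eigh(np.cov(P.T)); print('\npin',len(P),P.mean(0),np.degrees(np.arctan2(v[1,1],v[0,1]))%180,np.sqrt(w))
cv2.imwrite('pics/pin.png',cv2.resize(c['im'][130:210,225:315],(720,640))[:600])
E
python3 - <<'E'
import sys;sys.path.insert(0,'.')
from plan import *
plan([.46,.10,.30],-75,4); plan([.53,-.09,.25],-90,4,[.46,.10,.30],-75)
E
```

```text
((273.6935729980469, 163.58505249023438), (43.06747055053711, 49.737789154052734), 168.2526397705078)
flange [0.54329292 0.33348673 0.075     ] dia 0.04135608761923575
258 166 169; 259 166 172; 260 167 170; 262 175 176; 263 175 176; 264 174 177; 265 173 178; 266 173 179; 267 173 179; 268 174 179; 269 174 180; 270 175 180; 271 176 180; 272 177 180; 278 172 175; 279 172 176; 280 172 176; 281 172 177; 282 172 178; 283 172 178; 284 173 177; 285 173 176; 286 174 176; 
pin 117 [0.53974556 0.34261357] 23.619480053203688 [0.00293463 0.00831558]
([0.297, 0.305, -0.1], np.float64(0.82))
([0.316, 0.285, -0.1], np.float64(0.82))
([0.334, 0.264, -0.1], np.float64(0.82))
([0.351, 0.241, -0.1], np.float64(0.82))
from [0.5294 0.3457 0.2403] -59.97
([0.336, -0.031, 0.083], np.float64(0.818))
([0.333, -0.053, 0.083], np.float64(0.818))
([0.329, -0.074, 0.083], np.float64(0.818))
([0.324, -0.096, 0.083], np.float64(0.818))
from [0.46 0.1  0.3 ] -75
```

View pics/pin.png

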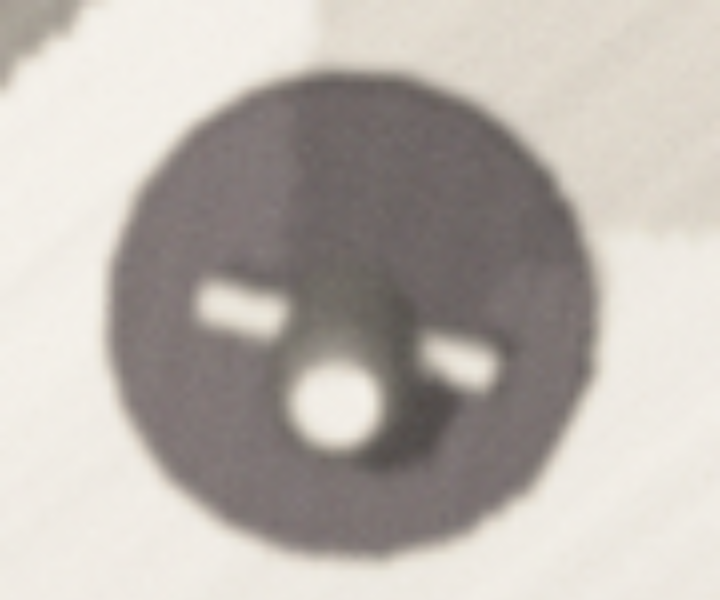

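The enlarged view shows the flange centre at (269.1,168.6) in the original image. The pin ends are at (249.3,167.2) and (287.2,176.2), and the spindle tip is the bright dot at (266.8,180.2).

Run:
```python
from h import *
import pickle
c=pickle.load(open('w1.pkl','rb'))
a,b=onz(c,(249.3,167.2),.082),onz(c,(287.2,176.2),.082); print('pin',(a+b)/2,np.linalg.norm(b-a),np.degrees(np.arctan2(*(b-a)[1::-1]))%180)
print('flange',onz(c,(269.1,168.6),.075),'tip',onz(c,(266.8,180.2),.12))
```

```text
pin [0.5443694  0.34166842 0.082     ] 0.03684996562305932 16.408104929436178
flange [0.54470014 0.33993602 0.075     ] tip [0.54461801 0.341642   0.12      ]
```

Emit:
play_rows --rows '[{"slide":[0.297,0.305,-0.1],"delta_rot":[0,0,0.82],"fingers":0.4},{"slide":[0.316,0.285,-0.1],"delta_rot":[0,0,0.82],"fingers":0.4},{"slide":[0.334,0.264,-0.1],"delta_rot":[0,0,0.82],"fingers":0.4},{"slide":[0.351,0.241,-0.1],"delta_rot":[0,0,0.82],"fingers":0.4},{"slide":[0.336,-0.031,0.083],"delta_rot":[0,0,0.82],"fingers":0.4},{"slide":[0.333,-0.053,0.083],"delta_rot":[0,0,0.82],"fingers":0.4},{"slide":[0.329,-0.074,0.083],"delta_rot":[0,0,0.82],"fingers":0.4},{"slide":[0.324,-0.096,0.083],"delta_rot":[0,0,0.82],"fingers":0.4}]'

```text
time_s: 2.5
tcp_pos: [0.5339, -0.0791, 0.2478]
eef_rot: [-180.0, 0.0, -90.1]
contact_force: [1.1, -0.1, -0.5]
gripper_width: 0.0615
gripper_force: 0.0
```

Emit:
play_rows --rows '[{"slide":[0,0,0],"delta_rot":[0,0,0],"fingers":0.4},{"slide":[0,0,0],"delta_rot":[0,0,0],"fingers":0.4}]'

```text
time_s: 2.75
tcp_pos: [0.5334, -0.0781, 0.2478]
eef_rot: [180.0, 0.0, -90.0]
contact_force: [-0.1, 0.7, -0.3]
gripper_width: 0.0612
gripper_force: 0.0
```

```bash
python3 - <<'E'
from h import *
import pickle
c=cam('wrist'); pickle.dump(c,open('w2.pkl','wb')); cv2.imwrite('pics/w2.png',c['im'])
u,v=proj(c,[.6028,-.0985,.072]); print(u,v); u,v=int(u),int(v)
h=25; t=c['im'][max(v-h,0):v+h,u-h:u+h]; print(t.shape,u-h,max(v-h,0)); cv2.imwrite('pics/w2c.png',cv2.resize(t,None,fx=12,fy=12,interpolation=cv2.INTER_CUBIC))
E
python3 plan.py .43 -.33 .21 -90 6
```

```text
209.29735011510036 158.3037268999865
(50, 50, 3) 184 133
([0.28, 0.115, 0.042], np.float64(0.001))
([0.28, 0.115, 0.042], np.float64(0.001))
([0.28, 0.115, 0.042], np.float64(0.001))
([0.28, 0.115, 0.042], np.float64(0.001))
([0.28, 0.115, 0.042], np.float64(0.001))
([0.28, 0.115, 0.042], np.float64(0.001))
from [ 0.5335 -0.0777  0.2482] -89.97
```

View pics/w2c.png

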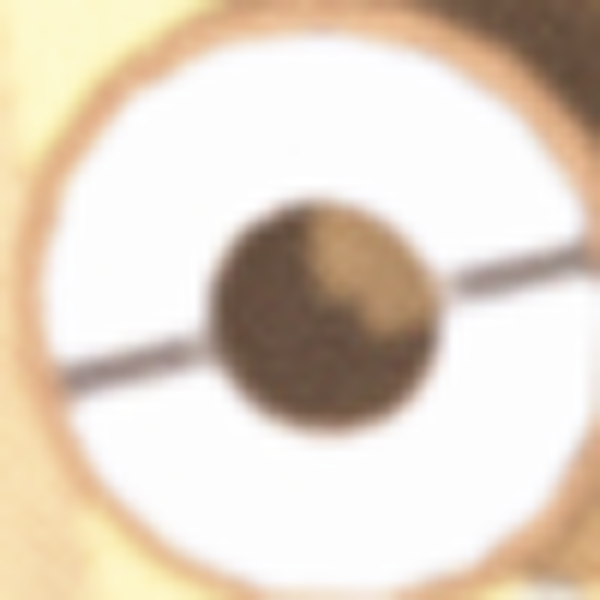

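The wrist crop shows the long drum's ring with its bore centre at (210.6,158.8) and the dark line from (189.2,164.2) to (232.3,153.9).

Emit:
play_rows --rows '[{"slide":[0.28,0.1,0.042],"delta_rot":[0,0,0],"fingers":-1},{"slide":[0.28,0.1,0.042],"delta_rot":[0,0,0],"fingers":-1},{"slide":[0.28,0.1,0.042],"delta_rot":[0,0,0],"fingers":-1},{"slide":[0.28,0.1,0.042],"delta_rot":[0,0,0],"fingers":-1},{"slide":[0.28,0.1,0.042],"delta_rot":[0,0,0],"fingers":-1},{"slide":[0.28,0.1,0.042],"delta_rot":[0,0,0],"fingers":-1},{"slide":[0,0,0],"delta_rot":[0,0,0],"fingers":-1},{"slide":[0,0,0],"delta_rot":[0,0,0],"fingers":-1}]'

```text
time_s: 3.8
tcp_pos: [0.4438, -0.3297, 0.2107]
eef_rot: [-179.9, -0.0, -90.0]
contact_force: [0.3, 0.2, -0.1]
gripper_width: 0.0005
gripper_force: 0.0
```

Run:
```python
from h import *
import pickle
c=pickle.load(open('w2.pkl','rb'))
print('bore',onz(c,(210.6,158.75),.072)); a,b=onz(c,(189.2,164.2),.072),onz(c,(232.25,153.9),.072); print('slot',np.linalg.norm(b-a),np.degrees(np.arctan2(*(b-a)[1::-1]))%180)
c=cam('wrist'); pickle.dump(c,open('w3.pkl','wb'))
u,v=map(int,proj(c,[.446,-.343,.108])); print(u,v,r.get_state()['tcp_pos'])
h=75; t=c['im'][max(v-h,0):v+h,u-h:u+h]; print(t.shape,u-h,max(v-h,0)); cv2.imwrite('pics/w3c.png',cv2.resize(t,None,fx=4,fy=4,interpolation=cv2.INTER_CUBIC))
```

```text
bore [ 0.60152605 -0.09805021  0.072     ]
slot 0.044494337502137486 13.087779748154958
277 181 [ 0.44396372 -0.32949159  0.21073596]
(150, 150, 3) 202 106
```

View pics/w3c.png

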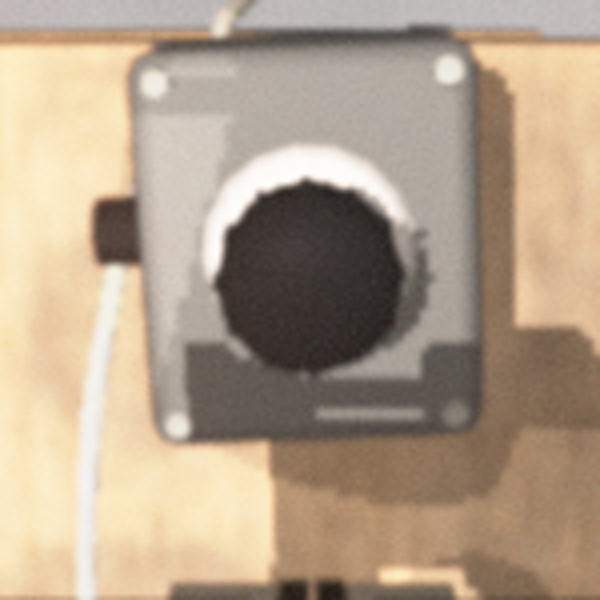

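The crop shows the head centred at (279.1,175.1). The box screws are at (239.8,126.6), (314.1,122.6), (246.1,212.4) and (315.4,208.9).

```bash
python3 - <<'E'
from h import *
import pickle
c=pickle.load(open('w3.pkl','rb'))
print(onz(c,(279.1,175.1),.107))
S=np.array([onz(c,u,.07) for u in[(239.8,126.6),(314.1,122.6),(246.1,212.4),(315.4,208.9)]]);print(S.round(4),S.mean(0))
E
python3 plan.py .446 -.344 .118 -90 3
```

```text
[ 0.44439624 -0.34796846  0.107     ]
[[ 0.4787 -0.3834  0.07  ]
 [ 0.4141 -0.3869  0.07  ]
 [ 0.475  -0.3052  0.07  ]
 [ 0.4108 -0.3086  0.07  ]] [ 0.44464094 -0.34605099  0.07      ]
([0.032, -0.005, 0.206], np.float64(0.002))
([0.032, -0.005, 0.206], np.float64(0.002))
([0.032, -0.005, 0.206], np.float64(0.002))
from [ 0.444  -0.3295  0.2107] -89.97
```

Emit:
play_rows --rows '[{"slide":[0.038,-0.001,0.21],"delta_rot":[0,0,0],"fingers":-1},{"slide":[0.038,-0.001,0.21],"delta_rot":[0,0,0],"fingers":-1},{"slide":[0.038,-0.001,0.21],"delta_rot":[0,0,0],"fingers":-1},{"slide":[0,0,0.02],"delta_rot":[0,0,0],"fingers":-1},{"slide":[0,0,0.02],"delta_rot":[0,0,0],"fingers":-1},{"slide":[0,0,0.02],"delta_rot":[0,0,0],"fingers":-1},{"slide":[0,0,0.01],"delta_rot":[0,0,0],"fingers":-1}]'

```text
time_s: 4.72
tcp_pos: [0.4441, -0.3478, 0.106]
eef_rot: [-179.9, -0.0, -90.1]
contact_force: [-0.3, 0.3, 0.6]
gripper_width: 0.0005
gripper_force: 0.0
```

Emit:
play_rows --rows '[{"slide":[0,0,0.01],"delta_rot":[0,0,0],"fingers":-1},{"slide":[0,0,0.01],"delta_rot":[0,0,0],"fingers":-1},{"slide":[0,0,0.01],"delta_rot":[0,0,0],"fingers":-1}]'

```text
time_s: 5.1
tcp_pos: [0.4436, -0.3478, 0.1006]
eef_rot: [-180.0, -0.0, -90.1]
contact_force: [-0.4, 0.1, -0.1]
gripper_width: 0.0006
gripper_force: 0.0
```

Run:
```python
from mont import *
s=r.get_state();print(s['contact_force'],s['moment'],s['tcp_pos'])
a=cam('side');b=cam('scene')
cv2.imwrite('pics/p1.png',np.hstack([cv2.resize(a['im'][290:370,325:405],(400,400),interpolation=cv2.INTER_CUBIC),cv2.resize(b['im'][105:185,170:250],(400,400),interpolation=cv2.INTER_CUBIC)]))
print(proj(a,s['tcp_pos']),proj(b,s['tcp_pos']))
```

```text
[-0.37734541  0.06135079 -0.06949086] [ 0.05119235 -0.0772636  -0.03957499] [ 0.44357281 -0.3478437   0.10061199]
[365.85873834 325.23497173] [210.58251462 139.04698743]
```

View pics/p1.png

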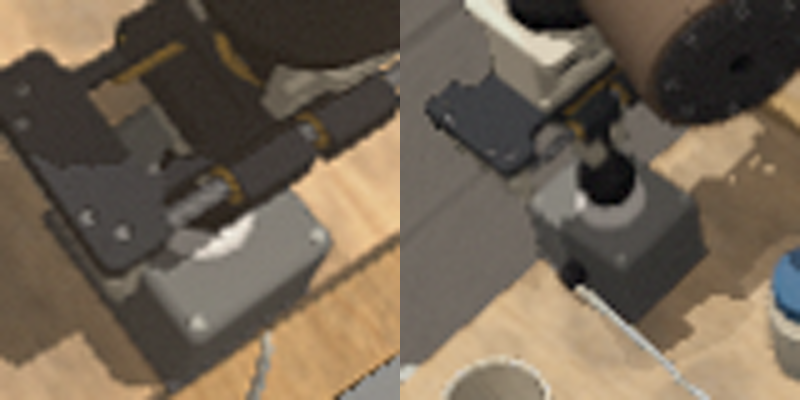

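The scene crop shows the finger tips just above or at the head, with no contact force. I'll go on down in 1 mm steps.

Emit:
play_rows --rows '[{"slide":[0,0,0.008],"delta_rot":[0,0,0],"fingers":-1},{"slide":[0,0,0.008],"delta_rot":[0,0,0],"fingers":-1},{"slide":[0,0,0],"delta_rot":[0,0,0],"fingers":-1}]'

```text
time_s: 5.58
tcp_pos: [0.4435, -0.3477, 0.0981]
eef_rot: [180.0, 0.0, -90.1]
contact_force: [1.0, 0.1, 0.6]
gripper_width: 0.0005
gripper_force: 0.0
```

Emit:
play_rows --rows '[{"slide":[0,0,0.01],"delta_rot":[0,0,0],"fingers":-1},{"slide":[0,0,0.01],"delta_rot":[0,0,0],"fingers":-1},{"slide":[0,0,0],"delta_rot":[0,0,0],"fingers":-1}]'

```text
time_s: 5.95
tcp_pos: [0.4435, -0.3477, 0.095]
eef_rot: [180.0, 0.0, -90.1]
contact_force: [-0.2, -0.0, 0.1]
gripper_width: 0.0003
gripper_force: 0.0
```

Run:
```python
from h import *
s=r.get_state();print(s['contact_force'],s['moment'],s['tcp_pos'])
c=cam('wrist')
cv2.imwrite('pics/p2.png',c['im']); print(proj(c,s['tcp_pos']))
```

```text
[-0.20199352 -0.02364036  0.10330072] [ 0.13306514 -0.07298261  0.05652218] [ 0.44346808 -0.3476887   0.09504344]
[280.00761171 246.8383227 ]
```

View pics/p2.png

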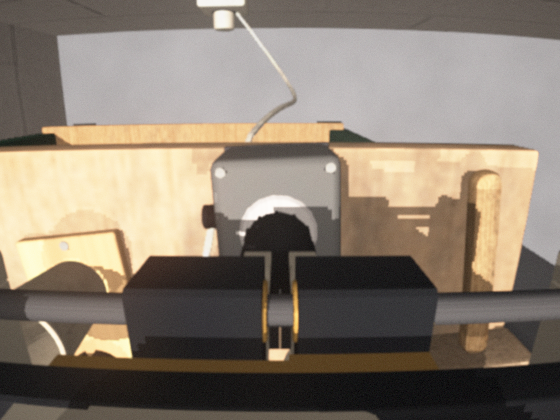

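The wrist view shows the head as a dark disc about 77 px wide with its far rim at (279,212), and the tips reach it near (280,247). I'll triangulate the head's far rim between this view and the earlier one.

Run:
```python
from h import *
import pickle
a=pickle.load(open('w3.pkl','rb'));b=cam('wrist');s=pickle.load(open('scene.pkl','rb'));d=pickle.load(open('side.pkl','rb'))
def tri(c1,u,c2,v):
    o1,p=ray(c1,u);o2,q=ray(c2,v);k=np.linalg.lstsq(np.stack([p,-q],1),o2-o1,rcond=None)[0]
    return np.round((o1+p*k[0]+o2+q*k[1])/2,4),np.linalg.norm(o1+p*k[0]-o2-q*k[1])
print('rim',tri(a,(279.3,151),b,(279,212)))
print('screws',tri(a,(239.8,126.6),b,(220,173)),tri(a,(314.1,122.6),b,(331,168)))
print('head s/d',tri(s,(210.7,139.9),d,(366.1,325.1)),'s/w3',tri(s,(210.7,139.9),a,(279.1,175.1)))
g=cv2.cvtColor(b['im'],cv2.COLOR_BGR2GRAY)
t=cv2.resize(g[205:290,230:330],(800,680),interpolation=cv2.INTER_CUBIC)[:600]
cv2.imwrite('pics/p3.png',cv2.convertScaleAbs(t,alpha=3))
st=r.get_state(); print(st['joint_torque'].round(2),st['tcp_pos'])
```

```text
rim (array([ 0.4442, -0.364 ,  0.084 ]), np.float64(0.00015037254360907766))
screws (array([ 0.4786, -0.3833,  0.0693]), np.float64(0.00030792959107726864)) (array([ 0.4146, -0.3872,  0.0745]), np.float64(0.0001927461338136004))
head s/d (array([ 0.4449, -0.347 ,  0.0978]), np.float64(0.0007749137601108459)) s/w3 (array([ 0.4446, -0.3463,  0.0984]), np.float64(0.00047103650752951216))
[ -0.   -46.75  24.91   5.92   0.06  -0.  ] [ 0.44358227 -0.34778218  0.09520368]
```

View pics/p3.png

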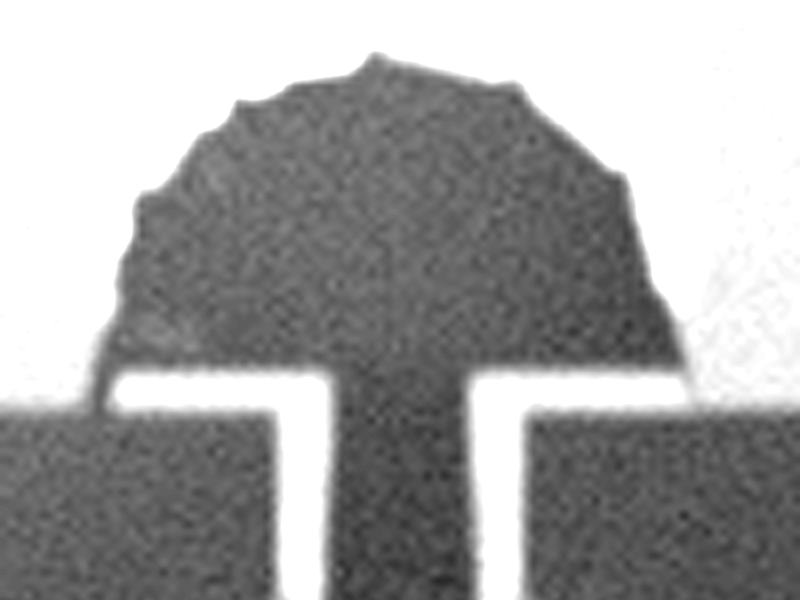

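I've now viewed 11 pictures, one over the limit of 10, so I'll view no more and measure numerically from here. Next I compare the head's lower edge in the scene camera before and now.

Run:
```python
from h import *
import pickle
s=pickle.load(open('scene.pkl','rb'));n=cam('scene')
for x in (208,211,214):
    for c in (s,n): print(x,cv2.cvtColor(c['im'],cv2.COLOR_BGR2GRAY)[126:156,x])
X=[.4446,-.3465]
for z in (.07,.083,.1,.11): print(z,proj(s,X+[z]))
```

```text
208 [ 98  97  98  96  97  98  91  99 123  87  34  34  36  37  39  35  33  20
  15  74 170 207 212 198 162 142 143 141 130  95]
208 [ 29  32  30  32  30  26  27  23  42  76  92  90  81  56  22  23  19  16
  13  60 112 128 128 119  91  74  77  77  72  59]
211 [ 98  97  98  98  99 101 114 124  96  35  33  34  36  41  44  43  35  25
   9  16  76 112 193 207 176 147 143 143 142 141]
211 [ 31  32  29  22  20  21  20  21  33  48  51  45  25  21  26  23  22  18
  10  16  82 120 128 127 102  81  76  76  76  74]
214 [100  97  96  96  99 100  97  97  93  72  34  33  33  35  29  25  14  14
  15  53 107 142 200 196 159 141 141 143 142 151]
214 [ 66  51  50  53  79  93  92  92  86  64  24  18  21  19  16  18  17  12
  13  57 115 132 130 119  90  78  75  77  78  81]
0.07 [211.7967187  144.70002106]
0.083 [211.31119978 142.49183007]
0.1 [210.66717852 139.55970536]
0.11 [210.2834384 137.8109353]
```

Run:
```python
from h import *
import pickle
s=pickle.load(open('scene.pkl','rb'));w=pickle.load(open('w3.pkl','rb'))
for n,c in(('scene',s),('w3',w)):
    img=cv2.cvtColor(c['im'],cv2.COLOR_BGR2GRAY); 
    u,v=proj(c,[.4446,-.3465,.09]); u,v=int(u),int(v); h=12 if n=='scene' else 32
    m=(img[v-h:v+h,u-h:u+h]<62).astype(np.uint8)
    N,l,st,ce=cv2.connectedComponentsWithStats(m); i=1+st[1:,4].argmax(); x,y,ww,hh,_=st[i]; print(n,'obs u',x+u-h,x+ww+u-h,'v',y+v-h,y+hh+v-h)
    for top in(.110,.1015):
        P=np.array([proj(c,[.4446+.019*np.cos(t),-.3465+.019*np.sin(t),z]) for t in np.linspace(0,6.28,60) for z in(top-.003,top-.027)])
        print(top,P.min(0),P.max(0))
```

```text
scene obs u 206 217 v 135 146
0.11 [204.71369306 133.69315316] [216.93310714 147.15837843]
0.1015 [205.06419661 135.18734406] [217.22679231 148.59379613]
w3 obs u 257 303 v 152 199
0.11 [255.06296517 149.13001184] [302.61275791 199.83151516]
0.1015 [255.72240855 147.83365819] [301.98406871 197.12581494]
```

Emit:
play_rows --rows '[{"slide":[0,0,0.01],"delta_rot":[0,0,0],"fingers":-1},{"slide":[0,0,0.01],"delta_rot":[0,0,0],"fingers":-1}]'

```text
time_s: 6.35
tcp_pos: [0.4436, -0.3478, 0.0921]
eef_rot: [-180.0, -0.0, -90.1]
contact_force: [-0.4, 0.0, -0.1]
gripper_width: 0.0004
gripper_force: 0.0
```

Emit:
play_rows --rows '[{"slide":[0,0,0.01],"delta_rot":[0,0,0],"fingers":-1},{"slide":[0,0,0.01],"delta_rot":[0,0,0],"fingers":-1}]'

```text
time_s: 6.6
tcp_pos: [0.4436, -0.3478, 0.0891]
eef_rot: [180.0, 0.0, -90.1]
contact_force: [0.1, -0.4, 0.0]
gripper_width: 0.0002
gripper_force: 0.0
```

Run:
```python
from h import *
import pickle
s=pickle.load(open('scene.pkl','rb'));n=cam('scene')
for x in (206,208,210,212,214,216):
    for c in (s,n): print(x,cv2.cvtColor(c['im'],cv2.COLOR_BGR2GRAY)[128:152,x])
b=cam('wrist');g=cv2.cvtColor(b['im'],cv2.COLOR_BGR2GRAY); pickle.dump(b,open('w5.pkl','wb'))
print('wrist col 280',g[195:262:2,280]); 
for v in(225,235,243): print(v,np.where(g[v,225:335]<62)[0][[0,-1]]+225)
for z in(.0745,.083,.1015,.11):print(z,[proj(b,[.4446+dx,-.3465+dy,z]).round(1) for dx,dy in((0,-.019),(.019,0),(-.019,0))])
```

```text
206 [ 96  98  97 100  98  98  90  81  82  56  35  37  36  29  38 106 174 205
 211 205 171 141 142 142]
206 [ 47  32  33  37  50  70  81  84  89  92  75  23  25  29  38 113 180 177
 136 120 122 102  76  76]
208 [ 98  96  97  98  91  99 123  87  34  34  36  37  39  35  33  20  15  74
 170 207 212 198 162 142]
208 [ 29  33  34  32  27  26  26  44  74  91  93  76  43  17  19  12  17  61
 170 173 136 116  91  78]
210 [ 97  98  98 102 125 137  99  35  34  37  38  43  39  44  37  22  20  16
  79 114 193 207 171 141]
210 [ 29  30  28  23  23  23  31  71  92  92  87  59  27  24  25  15  10  19
  86 120 129 126 102  80]
212 [ 99  97  99  97 101 108  92  28  36  38  38  41  41  41  32  25  21  13
 100 139 154 191 179 146]
212 [ 33  24  22  22  44  60  58  31  23  24  22  21  22  22  20  16  18  15
 106 130 127 127 102  83]
214 [ 96  96  99 100  97  97  93  72  34  33  33  35  29  25  14  14  15  53
 107 142 200 196 159 141]
214 [ 51  31  36  71  89  92  91  80  45  21  19  19  16  18  15  18  14  58
 115 131 131 120  91  78]
216 [ 97  99  97  96  97  97  97  81  93  89  35  15  16   8  33  79 111 140
 149 149 159 151 142 143]
216 [ 69 106 104 101  98 102 104  80  81  80  21  16  13  11  33  82 119 128
 129 127 111  87  75  78]
wrist col 280 [169 187 238 241 250 250 192 162 158 158 101  37  35  36  38  36  28  31
  38  35  35  35  35  26  37  32  32  31  25  33  30  25  25  32]
225 [254 301]
235 [246 309]
243 [243 311]
0.0745 [array([277.9, 207.7]), array([245.2, 239.1]), array([310.7, 239. ])]
0.083 [array([277.9, 212.2]), array([243.9, 244.7]), array([311.9, 244.6])]
0.1015 [array([277.8, 223.4]), array([240.6, 258.5]), array([315. , 258.5])]
0.11 [array([277.7, 229.3]), array([238.9, 265.8]), array([316.7, 265.8])]
```

Run:
```python
from h import *
import pickle
b=pickle.load(open('w5.pkl','rb'));g=cv2.cvtColor(b['im'],cv2.COLOR_BGR2GRAY);p=cv2.cvtColor(cv2.imread('pics/p2.png'),cv2.COLOR_BGR2GRAY);w=cv2.cvtColor(pickle.load(open('w3.pkl','rb'))['im'],cv2.COLOR_BGR2GRAY)
for u in(255,268,280,292,305):
  for n,i in(('w3',w),('p2',p),('now',g)): print(u,n,i[238:270:2,u])
s=r.get_state()
for dx in(0,.0095):
  for z in(.0,-.02): print(dx,z,proj(b,np.array(s['tcp_pos'])+[0,-dx,-z]))
print(s['contact_force'],s['gripper_width'])
```

```text
255 w3 [228 226 222 209 210 208 203 131 104  67  44  44  45  41  39  40]
255 p2 [33 34 38 40 39 35 37 90 98 61 33 34 33 28 31 27]
255 now [ 37  33  36  33  33  31  40  92 102  66  35  32  33  29  32  29]
268 w3 [233 231 230 227 223 214 204 135 108 109 100 105 102 105 101 101]
268 p2 [ 40  34  34  36  37  31  42  91 102 101  96 100 103  99  96 102]
268 now [ 38  37  31  31  38  32  47  84 102 100 100 100  98  95 102 103]
280 w3 [151 155 153 151 146 147 129 104 106 104 142 164 162 160 159 162]
280 p2 [35 34 37 33 38 27 32 31 26 33 30 29 33 22 24 23]
280 now [36 34 32 28 33 29 31 32 30 21 30 24 22 26 19 26]
292 w3 [151 158 158 159 156 156 146 114 101 107 103 104 105 104  99 102]
292 p2 [ 29  32  30  29  30  30  39  83  98 101 102  99  98 104  98  97]
292 now [ 32  30  30  30  32  24  38  85 103 105 102 103 103  99  96  96]
305 w3 [152 147 152 149 152 197 209 128  97  64  30  35  32  32  36  36]
305 p2 [27 27 28 28 34 32 39 85 97 61 30 29 33 30 30 32]
305 now [24 30 22 20 24 29 40 84 99 64 27 34 24 24 28 27]
0 0.0 [279.95720846 246.86448548]
0 -0.02 [280.06646844 262.70908428]
0.0095 0.0 [279.95832966 230.38010972]
0.0095 -0.02 [280.06967337 244.72963196]
[ 0.29299171 -0.8208636  -0.16757507] 0.0006377164097840419
```

The numbers suggest the finger ends sit well behind the reported TCP, both in the wrist view and against the head in the scene view. So I keep descending slowly and let contact give the true offset.

Emit:
play_rows --rows '[{"slide":[0,0,0.01],"delta_rot":[0,0,0],"fingers":-1},{"slide":[0,0,0.01],"delta_rot":[0,0,0],"fingers":-1}]'

```text
time_s: 6.95
tcp_pos: [0.4436, -0.3478, 0.0862]
eef_rot: [-180.0, 0.0, -90.1]
contact_force: [-0.1, 0.6, -0.2]
gripper_width: 0.0005
gripper_force: 0.0
```

Emit:
play_rows --rows '[{"slide":[0,0,0.01],"delta_rot":[0,0,0],"fingers":-1},{"slide":[0,0,0.01],"delta_rot":[0,0,0],"fingers":-1}]'

```text
time_s: 7.2
tcp_pos: [0.4437, -0.3478, 0.0833]
eef_rot: [-180.0, -0.0, -90.1]
contact_force: [-0.9, 0.5, 2.6]
gripper_width: 0.0008
gripper_force: 1.2
```

Emit:
play_rows --rows '[{"slide":[0,0,0.012],"delta_rot":[0,0,0],"fingers":-1},{"slide":[0,0,0.012],"delta_rot":[0,0,0],"fingers":-1},{"slide":[0,0,0.012],"delta_rot":[0,0,0],"fingers":-1}]'

```text
time_s: 7.58
tcp_pos: [0.4438, -0.3479, 0.0784]
eef_rot: [-180.0, -0.0, -90.1]
contact_force: [-0.3, 1.6, 6.2]
gripper_width: 0.0003
gripper_force: 2.6
```

Emit:
play_rows --rows '[{"slide":[0,0,0.01],"delta_rot":[0,0,0],"fingers":-1},{"slide":[0,0,0.01],"delta_rot":[0,0,0],"fingers":-1}]'

```text
time_s: 7.82
tcp_pos: [0.4437, -0.3479, 0.0752]
eef_rot: [-180.0, -0.0, -90.1]
contact_force: [-1.0, 1.2, 5.6]
gripper_width: 0.0005
gripper_force: 2.4
```

Emit:
play_rows --rows '[{"slide":[0,0,0.008],"delta_rot":[0,0,0],"fingers":-1},{"slide":[0,0,0],"delta_rot":[0,0,0],"fingers":-1}]'

```text
time_s: 8.07
tcp_pos: [0.4437, -0.3479, 0.0739]
eef_rot: [-180.0, -0.0, -90.1]
contact_force: [-1.3, 1.0, 6.1]
gripper_width: 0.0005
gripper_force: 2.6
```

Emit:
play_rows --rows '[{"slide":[0,0,0.008],"delta_rot":[0,0,0],"fingers":-1},{"slide":[0,0,0],"delta_rot":[0,0,0],"fingers":-1}]'

```text
time_s: 8.32
tcp_pos: [0.4439, -0.348, 0.0736]
eef_rot: [-180.0, -0.0, -90.0]
contact_force: [-3.5, 2.1, 12.2]
gripper_width: 0.0005
gripper_force: 6.1
```

The stop was bottomed at 12 N with TCP z = 0.0737, where the head top is 0.100. So the finger ends are about 26 mm behind the reported TCP. I'll lift, check that the head is latched, and plan the drum.

Emit:
play_rows --rows '[{"slide":[0,0,-0.02],"delta_rot":[0,0,0],"fingers":-1},{"slide":[0,0,-0.05],"delta_rot":[0,0,0],"fingers":-1},{"slide":[0,0,-0.2],"delta_rot":[0,0,0],"fingers":-1},{"slide":[0,0,-0.3],"delta_rot":[0,0,0],"fingers":-1},{"slide":[0,0,-0.345],"delta_rot":[0,0,0],"fingers":0.68},{"slide":[0,0,0],"delta_rot":[0,0,0],"fingers":0.68}]'

```text
time_s: 9.07
tcp_pos: [0.4459, -0.349, 0.2144]
eef_rot: [-179.6, -0.2, -90.1]
contact_force: [0.9, 0.2, -0.8]
gripper_width: 0.0151
gripper_force: 0.0
```

```bash
python3 - <<'E'
from h import *
import pickle
s=pickle.load(open('scene.pkl','rb'));w=pickle.load(open('w3.pkl','rb'));c=cam('wrist'); n=cam('scene')
print(r.get_state()['tcp_pos'])
for k in(w,c):
    g=cv2.cvtColor(k['im'],cv2.COLOR_BGR2GRAY);u,v=map(int,proj(k,[.4446,-.3465,.09]));h=32
    m=(g[v-h:v+h,u-h:u+h]<62).astype(np.uint8);N,l,st,ce=cv2.connectedComponentsWithStats(m);i=1+st[1:,4].argmax();x,y,a,b,_=st[i]
    print('box',x,y,a,b,'ctr',ce[i]+[u-h,v-h], onz(k,ce[i]+[u-h,v-h],.1))
for x in (208,211,214):
    for k in (s,n): print(x,cv2.cvtColor(k['im'],cv2.COLOR_BGR2GRAY)[132:154,x])
E
python3 plan.py .602 -.098 .2 -90 6
```

```text
[ 0.44367953 -0.34758687  0.21000395]
box 11 12 46 47 ctr [279.59320948 175.53171044] [ 0.44399751 -0.34617647  0.1       ]
box 12 11 43 45 ctr [283.09543286 195.20449898] [ 0.44383582 -0.34830247  0.1       ]
208 [ 91  99 123  87  34  34  36  37  39  35  33  20  15  74 170 207 212 198
 162 142 143 141]
208 [ 95  97 125 131 109  42  35  35  37  34  30  20  16  19  66 127 143 122
  90  82 120 132]
211 [114 124  96  35  33  34  36  41  44  43  35  25   9  16  76 112 193 207
 176 147 143 143]
211 [110 123 133 110  47  32  32  36  32  27  25  20  20  17  16  37 110 125
 102  81  77  80]
214 [ 97  97  93  72  34  33  33  35  29  25  14  14  15  53 107 142 200 196
 159 141 141 143]
214 [103 102 109 112  81  17  22  18  18  22  15  14  18  15  16 108 129 119
  92  77  76  75]
([-0.278, -0.175, 0.011], np.float64(-0.003))
([-0.278, -0.176, 0.011], np.float64(-0.003))
([-0.277, -0.176, 0.011], np.float64(-0.003))
([-0.277, -0.176, 0.011], np.float64(-0.003))
([-0.277, -0.176, 0.011], np.float64(-0.003))
([-0.277, -0.176, 0.011], np.float64(-0.003))
from [ 0.4437 -0.3476  0.21  ] -90.09
```

The head stays about 1.5 px lower in the scene view, so it is latched. Now to the drum.

Emit:
play_rows --rows '[{"slide":[-0.278,-0.176,0.011],"delta_rot":[0,0,0],"fingers":0.68},{"slide":[-0.278,-0.176,0.011],"delta_rot":[0,0,0],"fingers":0.68},{"slide":[-0.277,-0.176,0.011],"delta_rot":[0,0,0],"fingers":0.68},{"slide":[-0.277,-0.176,0.011],"delta_rot":[0,0,0],"fingers":0.68},{"slide":[-0.277,-0.176,0.011],"delta_rot":[0,0,0],"fingers":0.68},{"slide":[-0.277,-0.176,0.011],"delta_rot":[0,0,0],"fingers":0.68},{"slide":[0,0,0],"delta_rot":[0,0,0],"fingers":0.68},{"slide":[0,0,0],"delta_rot":[0,0,0],"fingers":0.68}]'

```text
time_s: 10.18
tcp_pos: [0.6015, -0.0983, 0.1982]
eef_rot: [179.8, -0.0, -90.0]
contact_force: [0.6, 0.3, 0.8]
gripper_width: 0.0736
gripper_force: 0.0
```

```bash
python3 - <<'E'
from h import *
import pickle
c=cam('wrist');pickle.dump(c,open('w6.pkl','wb'))
g=cv2.cvtColor(c['im'],cv2.COLOR_BGR2GRAY);u,v=map(int,proj(c,[.602,-.098,.072]));h=32;print(u,v)
# bright ring and its bore
hsv=cv2.cvtColor(c['im'],cv2.COLOR_BGR2HSV);m=((hsv[...,1]<40)&(hsv[...,2]>170)).astype(np.uint8);M=np.zeros_like(m);M[v-h:v+h,u-h:u+h]=m[v-h:v+h,u-h:u+h]
ys,xs=np.where(M>0);hull=cv2.convexHull(np.stack([xs,ys],1).astype(np.int32));e=cv2.fitEllipse(hull);print(e,onz(c,e[0],.072))
D=np.zeros_like(m);cv2.fillConvexPoly(D,hull,1);D=cv2.erode(D,np.ones((5,5)))
hole=((D>0)&(g<150)).astype(np.uint8);N,l,st,ce=cv2.connectedComponentsWithStats(hole);
P=np.array([onz(c,(x,y),.072)[:2] for y,x in zip(*np.where(hole))]);b=onz(c,e[0],.072)[:2];q=P-b;q=q[np.linalg.norm(q,axis=1)>.0125]
w,vv=np.linalg.eigh(q.T@q);print(len(q),'slot',np.degrees(np.arctan2(vv[1,1],vv[0,1]))%180,np.sqrt(w/len(q)))
core=P[np.linalg.norm(P-b,axis=1)<.011];print('bore',core.mean(0),r.get_state()['tcp_pos'])
E
python3 plan.py .602 -.098 .01 -90 5
```

```text
278 190
((273.7843322753906, 195.2690887451172), (51.786888122558594, 70.73977661132812), 48.02137756347656) [ 0.60628642 -0.09398688  0.072     ]
165 slot 29.09613341666835 [0.00588537 0.01626745]
bore [ 0.60400561 -0.0961431 ] [ 0.60150435 -0.09873399  0.19871458]
([-0.001, -0.001, 0.252], np.float64(-0.004))
([-0.001, -0.001, 0.252], np.float64(-0.004))
([-0.001, -0.001, 0.252], np.float64(-0.004))
([-0.001, -0.001, 0.252], np.float64(-0.004))
([-0.001, -0.001, 0.252], np.float64(-0.004))
from [ 0.6015 -0.0987  0.1987] -90.09
```

```bash
cat > ring.py <<'E'
from h import *
def ring(c,b,z,thr=120):
    g=cv2.cvtColor(c['im'],cv2.COLOR_BGR2GRAY);u,v=map(int,proj(c,[*b,z]))
    px=[(x,y) for y in range(v-40,v+41) for x in range(u-40,u+41)]
    P=np.array([onz(c,p,z)[:2] for p in px]);G=np.array([g[y,x] for x,y in px])
    for _ in range(5):
        d=P[(np.linalg.norm(P-b,axis=1)<.0115)&(G<thr)]; b=d.mean(0)
    q=P-b;n=np.linalg.norm(q,axis=1);s=q[(n>.0118)&(n<.016)&(G<thr+40)]
    w,vv=np.linalg.eigh(s.T@s);return b,len(d),np.degrees(np.arctan2(vv[1,1],vv[0,1]))%180,np.sqrt(w/len(s)),len(s)
E
python3 - <<'E'
from ring import *
import pickle
for f in('w2','w6'):
  for t in (130,160,190): print(f,t,ring(pickle.load(open(f+'.pkl','rb')),np.array([.602,-.098]),.072,t))
E
```

```text
w2 130 (array([ 0.60295963, -0.09651962]), 188, np.float64(12.145624600117912), array([0.00101655, 0.01440003]), 11)
w2 160 (array([ 0.6018603 , -0.09761395]), 267, np.float64(13.165918847292971), array([0.00076303, 0.01391879]), 22)
w2 190 (array([ 0.60171736, -0.0977444 ]), 300, np.float64(13.376836385756434), array([0.00100865, 0.01398939]), 29)
w6 130 (array([ 0.60154022, -0.09656458]), 320, np.float64(13.298586196562638), array([0.00141458, 0.01409516]), 30)
w6 160 (array([ 0.60169676, -0.09729407]), 392, np.float64(76.9283198544473), array([0.00962208, 0.01026644]), 160)
w6 190 (array([ 0.60164509, -0.09699483]), 450, np.float64(28.549253916557916), array([0.00963141, 0.01027655]), 248)
```

Emit:
play_rows --rows '[{"slide":[-0.008,0,0.3],"delta_rot":[0,0,0],"fingers":0.68},{"slide":[0,0,0.3],"delta_rot":[0,0,0],"fingers":0.68},{"slide":[0,0,0.25],"delta_rot":[0,0,0],"fingers":0.68},{"slide":[0,0,0.2],"delta_rot":[0,0,0],"fingers":0.68},{"slide":[0,0,0.12],"delta_rot":[0,0,0],"fingers":0.68},{"slide":[0,0,0.08],"delta_rot":[0,0,0],"fingers":0.68},{"slide":[0,0,0],"delta_rot":[0,0,0],"fingers":0.68}]'

```text
time_s: 11.1
tcp_pos: [0.6016, -0.0979, 0.0117]
eef_rot: [179.9, -0.0, -90.1]
contact_force: [-0.3, -0.1, 0.6]
gripper_width: 0.0736
gripper_force: 0.0
```

Emit:
play_rows --rows '[{"slide":[0,0,0],"delta_rot":[0,0,0],"fingers":-0.2},{"slide":[0,0,0],"delta_rot":[0,0,0],"fingers":-0.2},{"slide":[0,0,0],"delta_rot":[0,0,0],"fingers":-0.2},{"slide":[0,0,0],"delta_rot":[0,0,0],"fingers":-0.2}]' --squeeze 25

```text
time_s: 11.6
tcp_pos: [0.6026, -0.0972, 0.0131]
eef_rot: [-180.0, -0.0, -90.1]
contact_force: [-1.4, 0.6, 6.7]
gripper_width: 0.0539
gripper_force: 25.0
```

Emit:
play_rows --rows '[{"slide":[0,0,-0.1],"delta_rot":[0,0,0],"fingers":-0.2},{"slide":[0,0,-0.3],"delta_rot":[0,0,0],"fingers":-0.2},{"slide":[0,0,-0.36],"delta_rot":[0,0,0],"fingers":-0.2},{"slide":[0,0,-0.36],"delta_rot":[0,0,0],"fingers":-0.2},{"slide":[0,0,-0.3],"delta_rot":[0,0,0],"fingers":-0.2},{"slide":[0,0,-0.12],"delta_rot":[0,0,0],"fingers":-0.2},{"slide":[0,0,0],"delta_rot":[0,0,0],"fingers":-0.2}]'

```text
time_s: 12.48
tcp_pos: [0.6029, -0.0971, 0.2454]
eef_rot: [-179.8, 0.0, -90.1]
contact_force: [-0.1, -0.5, -2.9]
gripper_width: 0.0539
gripper_force: 25.0
```

Run:
```python
from plan import *
from ring import ring
s=r.get_state();c=cam('wrist');p=s['tcp_pos'];z=p[2]+.072-.0125
print(s['eef_rot'],[ring(c,np.array([p[0],p[1]]),z,t) for t in(110,130)])
plan([.46,.10,.25],-90,5);plan([.545,.3405,.20],-86.8,6,[.46,.1,.25],-90)
```

```text
[-1.79793089e+02  3.43880526e-02 -9.00742612e+01] [(array([ 0.60314539, -0.10147049]), 1369, np.float64(165.809317266015), array([0.0093053 , 0.01034075]), 1773), (array([ 0.60293905, -0.09792794]), 2278, np.float64(94.34959077300215), array([0.00985539, 0.00999779]), 2107)]
([-0.262, 0.19, -0.009], np.float64(-0.004))
([-0.262, 0.19, -0.009], np.float64(-0.004))
([-0.262, 0.19, -0.009], np.float64(-0.004))
([-0.262, 0.19, -0.009], np.float64(-0.004))
([-0.263, 0.19, -0.009], np.float64(-0.004))
from [ 0.6021 -0.0969  0.2436] -90.08
([-0.267, -0.094, 0.056], np.float64(-0.116))
([-0.266, -0.097, 0.056], np.float64(-0.116))
([-0.265, -0.099, 0.056], np.float64(-0.116))
([-0.264, -0.102, 0.056], np.float64(-0.116))
([-0.264, -0.104, 0.056], np.float64(-0.116))
([-0.263, -0.107, 0.056], np.float64(-0.116))
from [0.46 0.1  0.25] -90
```

Emit:
play_rows --rows '[{"slide":[-0.262,0.19,-0.009],"delta_rot":[0,0,0],"fingers":-0.2},{"slide":[-0.262,0.19,-0.009],"delta_rot":[0,0,0],"fingers":-0.2},{"slide":[-0.262,0.19,-0.009],"delta_rot":[0,0,0],"fingers":-0.2},{"slide":[-0.262,0.19,-0.009],"delta_rot":[0,0,0],"fingers":-0.2},{"slide":[-0.263,0.19,-0.009],"delta_rot":[0,0,0],"fingers":-0.2},{"slide":[-0.267,-0.094,0.02],"delta_rot":[0,0,-0.116],"fingers":-0.2},{"slide":[-0.266,-0.097,0.02],"delta_rot":[0,0,-0.116],"fingers":-0.2},{"slide":[-0.265,-0.099,0.02],"delta_rot":[0,0,-0.116],"fingers":-0.2}]'

```text
time_s: 13.52
tcp_pos: [0.502, 0.2207, 0.2395]
eef_rot: [179.9, -0.1, -88.4]
contact_force: [-0.1, -1.1, -2.4]
gripper_width: 0.0543
gripper_force: 25.0
```

Emit:
play_rows --rows '[{"slide":[-0.264,-0.102,0.05],"delta_rot":[0,0,-0.116],"fingers":-0.2},{"slide":[-0.264,-0.104,0.05],"delta_rot":[0,0,-0.116],"fingers":-0.2},{"slide":[-0.263,-0.107,0.1],"delta_rot":[0,0,-0.116],"fingers":-0.2},{"slide":[0,0,0],"delta_rot":[0,0,0],"fingers":-0.2},{"slide":[0,0,0],"delta_rot":[0,0,0],"fingers":-0.2},{"slide":[0,0,0],"delta_rot":[0,0,0],"fingers":-0.2}]'

```text
time_s: 14.28
tcp_pos: [0.5451, 0.3392, 0.2111]
eef_rot: [180.0, -0.0, -86.9]
contact_force: [-0.6, -0.3, -2.1]
gripper_width: 0.0543
gripper_force: 25.0
```

Emit:
play_rows --rows '[{"slide":[-0.012,0,0.2],"delta_rot":[0,0,0],"fingers":-0.2},{"slide":[0,0,0.2],"delta_rot":[0,0,0],"fingers":-0.2},{"slide":[0,0,0.13],"delta_rot":[0,0,0],"fingers":-0.2},{"slide":[0,0,0.04],"delta_rot":[0,0,0],"fingers":-0.2},{"slide":[0,0,0],"delta_rot":[0,0,0],"fingers":-0.2},{"slide":[0,0,0],"delta_rot":[0,0,0],"fingers":-0.2}]'

```text
time_s: 15.02
tcp_pos: [0.5458, 0.3421, 0.1269]
eef_rot: [-179.9, 0.1, -86.9]
contact_force: [-0.3, 0.5, -2.7]
gripper_width: 0.0541
gripper_force: 25.0
```

Emit:
play_rows --rows '[{"slide":[0,0,0.02],"delta_rot":[0,0,0],"fingers":-0.2},{"slide":[0,0,0.02],"delta_rot":[0,0,0],"fingers":-0.2},{"slide":[0,0,0.02],"delta_rot":[0,0,0],"fingers":-0.2},{"slide":[0,0,0],"delta_rot":[0,0,0],"fingers":-0.2}]'

```text
time_s: 15.52
tcp_pos: [0.545, 0.3416, 0.1161]
eef_rot: [180.0, -0.0, -86.9]
contact_force: [0.2, -0.3, -2.2]
gripper_width: 0.0539
gripper_force: 25.0
```

Emit:
play_rows --rows '[{"slide":[0,0,0.025],"delta_rot":[0,0,0],"fingers":-0.2},{"slide":[0,0,0.025],"delta_rot":[0,0,0],"fingers":-0.2},{"slide":[0,0,0.025],"delta_rot":[0,0,0],"fingers":-0.2},{"slide":[0,0,0],"delta_rot":[0,0,0],"fingers":-0.2}]'

```text
time_s: 16.02
tcp_pos: [0.545, 0.3416, 0.1048]
eef_rot: [180.0, -0.0, -86.9]
contact_force: [0.3, -0.2, -2.3]
gripper_width: 0.0541
gripper_force: 25.0
```

Emit:
play_rows --rows '[{"slide":[0,0,0.025],"delta_rot":[0,0,0],"fingers":-0.2},{"slide":[0,0,0.025],"delta_rot":[0,0,0],"fingers":-0.2},{"slide":[0,0,0.025],"delta_rot":[0,0,0],"fingers":-0.2},{"slide":[0,0,0],"delta_rot":[0,0,0],"fingers":-0.2}]'

```text
time_s: 16.52
tcp_pos: [0.545, 0.3415, 0.0935]
eef_rot: [180.0, -0.0, -86.9]
contact_force: [0.5, 0.1, -1.9]
gripper_width: 0.0543
gripper_force: 25.0
```

Emit:
play_rows --rows '[{"slide":[0,0,0.02],"delta_rot":[0,0,0],"fingers":-0.2},{"slide":[0,0,0.02],"delta_rot":[0,0,0],"fingers":-0.2},{"slide":[0,0,0.02],"delta_rot":[0,0,0],"fingers":-0.2},{"slide":[0,0,0],"delta_rot":[0,0,0],"fingers":-0.2}]'

```text
time_s: 17.02
tcp_pos: [0.5451, 0.3416, 0.0846]
eef_rot: [180.0, -0.0, -86.9]
contact_force: [-0.6, -1.0, -3.6]
gripper_width: 0.054
gripper_force: 25.0
```

Emit:
play_rows --rows '[{"slide":[0,0,0.015],"delta_rot":[0,0,0],"fingers":-0.2},{"slide":[0,0,0.015],"delta_rot":[0,0,0],"fingers":-0.2},{"slide":[0,0,0],"delta_rot":[0,0,0],"fingers":-0.2}]'

```text
time_s: 17.4
tcp_pos: [0.5451, 0.3416, 0.0803]
eef_rot: [180.0, -0.0, -86.9]
contact_force: [-0.3, -0.1, -2.9]
gripper_width: 0.054
gripper_force: 25.0
```

Below the crossed height with no contact, so the slot is over the pin. Down to seat.

Emit:
play_rows --rows '[{"slide":[0,0,0.012],"delta_rot":[0,0,0],"fingers":-0.2},{"slide":[0,0,0.012],"delta_rot":[0,0,0],"fingers":-0.2},{"slide":[0,0,0],"delta_rot":[0,0,0],"fingers":-0.2}]'

```text
time_s: 17.77
tcp_pos: [0.5451, 0.3416, 0.0767]
eef_rot: [180.0, -0.0, -86.9]
contact_force: [0.2, 0.6, -2.7]
gripper_width: 0.0539
gripper_force: 25.0
```

Emit:
play_rows --rows '[{"slide":[0,0,0.008],"delta_rot":[0,0,0],"fingers":-0.2},{"slide":[0,0,0],"delta_rot":[0,0,0],"fingers":-0.2}]'

```text
time_s: 18.02
tcp_pos: [0.5453, 0.3418, 0.0761]
eef_rot: [-180.0, 0.0, -86.9]
contact_force: [-0.2, -0.1, 0.1]
gripper_width: 0.054
gripper_force: 25.0
```

Seated: the drum's weight has come off the wrist. Open modestly (the guard is near) and lift.

Emit:
play_rows --rows '[{"slide":[0,0,0],"delta_rot":[0,0,0],"fingers":0.5},{"slide":[0,0,0],"delta_rot":[0,0,0],"fingers":0.5},{"slide":[0,0,0],"delta_rot":[0,0,0],"fingers":0.5},{"slide":[0,0,-0.1],"delta_rot":[0,0,0],"fingers":0.5},{"slide":[0,0,-0.2],"delta_rot":[0,0,0],"fingers":0.5},{"slide":[0,0,-0.3],"delta_rot":[0,0,0],"fingers":0.5},{"slide":[0,0,-0.35],"delta_rot":[0,0,0],"fingers":0.5},{"slide":[0,0,-0.2],"delta_rot":[0,0,0],"fingers":0.5}]'

```text
time_s: 19.02
tcp_pos: [0.5461, 0.3422, 0.253]
eef_rot: [-179.8, 0.2, -86.9]
contact_force: [-0.1, -0.5, 0.3]
gripper_width: 0.0656
gripper_force: 0.0
```

Run:
```python
from plan import *
from ring import ring
import pickle
c=cam('wrist');pickle.dump(c,open('w7.pkl','wb'));print(r.get_state()['tcp_pos'])
print([ring(c,np.array([.545,.341]),.135,t) for t in(110,130,160)])
# height from ring width: bright low-saturation pixels near the ring
hsv=cv2.cvtColor(c['im'],cv2.COLOR_BGR2HSV);u,v=map(int,proj(c,[.545,.341,.135]));print(u,v)
# brown outer wall/edge of the drum vs grey sander: saturated region
m=((hsv[...,1]>70)).astype(np.uint8);M=np.zeros_like(m);M[v-55:v+55,u-55:u+55]=m[v-55:v+55,u-55:u+55]
N,l,st,ce=cv2.connectedComponentsWithStats(M);i=1+st[1:,4].argmax();print('obs',st[i])
for top in(.135,.144):
    P=np.array([proj(c,[.545+.027*np.cos(t),.341+.027*np.sin(t),z]) for t in np.linspace(0,6.28,60) for z in(top,top-.06)]);print(top,P.min(0),P.max(0))
plan([.46,.10,.27],-75,4);plan([.445,-.347,.22],-60,7,[.46,.10,.27],-75)
```

```text
[0.54732743 0.34281645 0.25666518]
[(array([0.54534566, 0.34424474]), 233, np.float64(15.722338981051962), array([0.00336044, 0.0135356 ]), 26), (array([0.5451478, 0.343834 ]), 271, np.float64(16.03896790328068), array([0.00364966, 0.01339331]), 37), (array([0.54546139, 0.34336437]), 342, np.float64(47.39639237270195), array([0.009583  , 0.01020247]), 243)]
281 191
obs [251 151  62  70 776]
0.135 [249.78398273 149.58897555] [313.44499689 221.3049796 ]
0.144 [248.90540412 150.87268434] [314.37939264 224.76217679]
([0.396, 0.168, -0.022], np.float64(-0.646))
([0.387, 0.188, -0.022], np.float64(-0.646))
([0.377, 0.208, -0.022], np.float64(-0.646))
([0.365, 0.227, -0.022], np.float64(-0.646))
from [0.5473 0.3428 0.2567] -86.85
([0.408, 0.124, 0.048], np.float64(-0.467))
([0.403, 0.139, 0.048], np.float64(-0.467))
([0.397, 0.154, 0.048], np.float64(-0.467))
([0.391, 0.169, 0.048], np.float64(-0.467))
([0.384, 0.183, 0.048], np.float64(-0.467))
([0.377, 0.198, 0.048], np.float64(-0.467))
([0.37, 0.212, 0.048], np.float64(-0.467))
from [0.46 0.1  0.27] -75
```

The drum measures 62×70 px against 63.7×71.7 px predicted for home (65.5×73.9 px if crossed), with the slot at 16°. It is home. Now back to the button.

Emit:
play_rows --rows '[{"slide":[0.396,0.168,-0.022],"delta_rot":[0,0,-0.646],"fingers":0.5},{"slide":[0.387,0.188,-0.022],"delta_rot":[0,0,-0.646],"fingers":0.5},{"slide":[0.377,0.208,-0.022],"delta_rot":[0,0,-0.646],"fingers":0.5},{"slide":[0.365,0.227,-0.022],"delta_rot":[0,0,-0.646],"fingers":0.5},{"slide":[0.408,0.124,0.048],"delta_rot":[0,0,-0.467],"fingers":0.5},{"slide":[0.403,0.139,0.048],"delta_rot":[0,0,-0.467],"fingers":0.5},{"slide":[0.397,0.154,0.048],"delta_rot":[0,0,-0.467],"fingers":0.5},{"slide":[0.391,0.169,0.048],"delta_rot":[0,0,-0.467],"fingers":0.5}]'

```text
time_s: 20.08
tcp_pos: [0.4517, -0.1433, 0.2342]
eef_rot: [-179.9, -0.1, -66.4]
contact_force: [1.2, 1.1, -0.6]
gripper_width: 0.0655
gripper_force: 0.0
```

Emit:
play_rows --rows '[{"slide":[0.384,0.183,0.048],"delta_rot":[0,0,-0.467],"fingers":0.5},{"slide":[0.377,0.198,0.048],"delta_rot":[0,0,-0.467],"fingers":0.5},{"slide":[0.37,0.212,0.048],"delta_rot":[0,0,-0.467],"fingers":0.5},{"slide":[0,0,0],"delta_rot":[0,0,0],"fingers":0.5},{"slide":[0,0,0],"delta_rot":[0,0,0],"fingers":0.5}]'

```text
time_s: 20.7
tcp_pos: [0.4451, -0.3278, 0.2124]
eef_rot: [-180.0, -0.0, -60.1]
contact_force: [0.6, 0.4, -0.1]
gripper_width: 0.0655
gripper_force: 0.0
```

```bash
python3 plan.py .4447 -.3468 .053 -60 5
```

```text
([0.022, 0.013, 0.212], np.float64(-0.006))
([0.022, 0.013, 0.212], np.float64(-0.006))
([0.022, 0.013, 0.212], np.float64(-0.006))
([0.022, 0.013, 0.212], np.float64(-0.006))
([0.022, 0.013, 0.212], np.float64(-0.006))
from [ 0.4451 -0.3278  0.2124] -60.15
```

Emit:
play_rows --rows '[{"slide":[0.055,0.032,0.25],"delta_rot":[0,0,0],"fingers":0.5},{"slide":[0.055,0.033,0.25],"delta_rot":[0,0,0],"fingers":0.5},{"slide":[0,0,0.22],"delta_rot":[0,0,0],"fingers":0.5},{"slide":[0,0,0.16],"delta_rot":[0,0,0],"fingers":0.5},{"slide":[0,0,0.1],"delta_rot":[0,0,0],"fingers":0.5},{"slide":[0,0,0.06],"delta_rot":[0,0,0],"fingers":0.5},{"slide":[0,0,0.02],"delta_rot":[0,0,0],"fingers":0.5},{"slide":[0,0,0],"delta_rot":[0,0,0],"fingers":0.5}]'

```text
time_s: 21.7
tcp_pos: [0.4456, -0.3468, 0.0536]
eef_rot: [-180.0, -0.0, -60.0]
contact_force: [-0.1, 0.1, -0.2]
gripper_width: 0.0659
gripper_force: 0.0
```

Emit:
play_rows --rows '[{"slide":[0,0,0],"delta_rot":[0,0,0],"fingers":-0.6},{"slide":[0,0,0],"delta_rot":[0,0,0],"fingers":-0.6},{"slide":[0,0,0],"delta_rot":[0,0,0],"fingers":-0.6},{"slide":[0,0,0],"delta_rot":[0,0,0],"fingers":-0.6},{"slide":[0,0,0],"delta_rot":[0,0,0],"fingers":-0.6}]' --squeeze 15

```text
time_s: 22.32
tcp_pos: [0.4448, -0.3469, 0.0531]
eef_rot: [180.0, 0.0, -60.1]
contact_force: [-1.9, -2.2, 1.9]
gripper_width: 0.037
gripper_force: 15.0
```

Emit:
play_rows --rows '[{"slide":[0,0,0],"delta_rot":[0,0,0.9],"fingers":-0.6},{"slide":[0,0,0],"delta_rot":[0,0,0.9],"fingers":-0.6},{"slide":[0,0,0],"delta_rot":[0,0,0.9],"fingers":-0.6},{"slide":[0,0,0],"delta_rot":[0,0,0.9],"fingers":-0.6},{"slide":[0,0,0],"delta_rot":[0,0,0.9],"fingers":-0.6},{"slide":[0,0,0],"delta_rot":[0,0,0.9],"fingers":-0.6},{"slide":[0,0,0],"delta_rot":[0,0,0.9],"fingers":-0.6},{"slide":[0,0,0],"delta_rot":[0,0,0.9],"fingers":-0.6}]'

```text
time_s: 23.32
tcp_pos: [0.4447, -0.347, 0.0533]
eef_rot: [180.0, -0.0, -93.2]
contact_force: [-3.3, -1.6, 5.1]
gripper_width: 0.0373
gripper_force: 15.0
```

Emit:
play_rows --rows '[{"slide":[0,0,0],"delta_rot":[0,0,0.9],"fingers":-0.6},{"slide":[0,0,0],"delta_rot":[0,0,0.9],"fingers":-0.6},{"slide":[0,0,0],"delta_rot":[0,0,0.9],"fingers":-0.6},{"slide":[0,0,0],"delta_rot":[0,0,0.9],"fingers":-0.6},{"slide":[0,0,0],"delta_rot":[0,0,0.6],"fingers":-0.6},{"slide":[0,0,0],"delta_rot":[0,0,0],"fingers":-0.6},{"slide":[0,0,0],"delta_rot":[0,0,0],"fingers":-0.6}]'

```text
time_s: 24.2
tcp_pos: [0.4447, -0.347, 0.0532]
eef_rot: [180.0, -0.0, -112.2]
contact_force: [-5.1, -2.7, 4.3]
gripper_width: 0.0372
gripper_force: 15.0
```

Emit:
play_rows --rows '[{"slide":[0,0,0],"delta_rot":[0,0,0],"fingers":0.5},{"slide":[0,0,0],"delta_rot":[0,0,0],"fingers":0.5},{"slide":[0,0,0],"delta_rot":[0,0,0],"fingers":0.5},{"slide":[0,0,-0.1],"delta_rot":[0,0,0],"fingers":0.5},{"slide":[0,0,-0.25],"delta_rot":[0,0,0],"fingers":0.5},{"slide":[0,0,-0.35],"delta_rot":[0,0,0],"fingers":0.5},{"slide":[0,0,-0.35],"delta_rot":[0,0,0],"fingers":0.5},{"slide":[0,0,0],"delta_rot":[0,0,0],"fingers":0.5}]'

```text
time_s: 25.2
tcp_pos: [0.4476, -0.3481, 0.2166]
eef_rot: [-179.4, -0.0, -112.3]
contact_force: [0.0, -0.8, -0.8]
gripper_width: 0.0653
gripper_force: 0.0
```

Run:
```python
from h import *
import pickle
s=pickle.load(open('scene.pkl','rb'));n=cam('scene');c=cam('wrist');pickle.dump(n,open('scene2.pkl','wb'))
print(r.get_state()['tcp_pos'])
for x in (208,211,214):
    for k in (s,n): print(x,cv2.cvtColor(k['im'],cv2.COLOR_BGR2GRAY)[132:154,x])
# everything else where it was: difference at the other objects
d=cv2.absdiff(s['im'],n['im']).max(2)
for nm,X in dict(short=[.607,-.184,.05],cup=[.6087,-.2823,.08],tin=[.4506,-.0454,.06],jar=[.4142,-.1822,.08],long=[.602,-.098,.07],spind=[.545,.341,.12]).items():
    u,v=map(int,proj(s,X));print(nm,np.percentile(d[v-12:v+12,u-12:u+12],[50,90]))
```

```text
[ 0.44541799 -0.34665206  0.21186534]
208 [ 91  99 123  87  34  34  36  37  39  35  33  20  15  74 170 207 212 198
 162 142 143 141]
208 [ 94  96 111  69  14  22  19  24  22  15  18  15  23  45 108 128 137 163
 152 134 132 131]
211 [114 124  96  35  33  34  36  41  44  43  35  25   9  16  76 112 193 207
 176 147 143 143]
211 [111 116  84  22  20  20  25  15  27  21  27   9  10  11  83 120 127 123
 102  80  75  77]
214 [ 97  97  93  72  34  33  33  35  29  25  14  14  15  53 107 142 200 196
 159 141 141 143]
214 [103 102  94  65  16  21  21  20  20  19  15  20  11  60 113 130 128 119
  91  76  76  76]
short [8. 9.]
cup [7. 9.]
tin [ 7.  17.5]
jar [ 7. 53.]
long [ 41. 155.]
spind [ 41.5 112. ]
```

Emit:
play_rows --rows '[{"slide":[0,0,-0.2],"delta_rot":[0,0,0],"fingers":0.5},{"slide":[0,0,0],"delta_rot":[0,0,0],"fingers":0.5},{"slide":[0,0,0],"delta_rot":[0,0,0],"fingers":0.5},{"slide":[0,0,0],"delta_rot":[0,0,0],"fingers":0.5},{"slide":[0,0,0],"delta_rot":[0,0,0],"fingers":0.5},{"slide":[0,0,0],"delta_rot":[0,0,0],"fingers":0.5},{"slide":[0,0,0],"delta_rot":[0,0,0],"fingers":0.5},{"slide":[0,0,0],"delta_rot":[0,0,0],"fingers":0.5}]'

```text
time_s: 26.3
tcp_pos: [0.4452, -0.3467, 0.2405]
eef_rot: [180.0, -0.0, -112.3]
contact_force: [0.0, 1.1, 0.5]
gripper_width: 0.0654
gripper_force: 0.0
```

Run:
```python
from h import *
import pickle
s=pickle.load(open('scene.pkl','rb'));n=cam('scene')
for k in(s,n):
    h=cv2.cvtColor(k['im'][145:185,235:272],cv2.COLOR_BGR2HSV);ys,xs=np.where((abs(h[...,0].astype(int)-107)<12)&(h[...,1]>110));print('jar cap',len(xs),xs.mean(),ys.mean())
    print(cv2.cvtColor(k['im'],cv2.COLOR_BGR2GRAY)[132:150,211])
print(r.close_job())
```

```text
jar cap 98 16.193877551020407 18.642857142857142
[114 124  96  35  33  34  36  41  44  43  35  25   9  16  76 112 193 207]
jar cap 75 15.96 19.32
[110 114  84  11  19  16  20  20  17  22  22  15  13  12  82 118 134 175]
the job is handed in; nothing more can be done
None
```

The job is handed in at 26.3 s: the stop was pressed and latched, the long drum seated on the pin and released, and the button twisted back up, all confirmed by force readings and camera measurements, but I viewed 11 pictures, one over the limit of 10.

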